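# Roll-test two feed rollers under a hand board and reject the one that wobbles

## Robot

A 6-joint arm with a two-finger parallel gripper is mounted at the origin on a cart in front of the work surface, level with it; the furniture and walls round the work are solid. World frame = base frame: x ahead of the robot, y to its left, z up, the work surface at z = 0. Lengths are in m, angles in rad, forces in N, time in s.
With the tool pointing down it reaches from about 0.3 to 0.95 m from the base axis. Payload 3.1 kg.
Tool frame: the origin (TCP) lies midway between the tips of the shut fingers; the grasp point (between the pads) lies 19 mm behind it; z points along the fingers, y is the line along which they close (so a half turn about z gives the same grasp; the last joint's range is limited). The gripper opens to 85 mm and grips with 20 to 120 N. Pads are 22 mm wide; open, the fingers measure 114 mm over their backs; the gripper's body (76 mm by 85 mm) begins 54 mm behind the grasp point. The pads swing forward as they close: fully open they stand 13 mm farther back than shut.
Start: joints at [-1.24, 0.308, 1.634, -0, 1.2, -0.07], TCP at [0.244, -0.575, 0.231] pointing down, gripper open.
Joint ranges: [-3.06, 3.06], [-0.79, 1.96], [0.05, 2.63], [-1.19, 4.34], [0.05, 2.64], [-2.94, 2.94]. Speed limits (rad/s): [2.79, 2.79, 3.14, 3.14, 3.14, 3.14].

## Interface

Orientations are given as a rotation vector (axis times angle).
In Python, from bench import arm gives the robot as it stands.
- The arm moves only by the tool step_arm, never from a script. Its argument "deltas" is a list of rows, each a list of 3 entries, a list of its own where there are three numbers: the closure, from 0 (fully open) to 1 (shut), then the shift along the tool's x, y, z in m, then the turn about the tool's z in rad. A call has 1 to 8 rows; each row shifts and turns the commanded pose from where the row before left it, along the tool's axes as they then stand; what a row does not reach is not made up. A row lasts 1/10 s, in which the tool goes at most 50 mm and 8.59 degrees, less where a joint would pass 70% of its speed; a pose out of reach is approached as far as the arm can. A call with a gripper value outside its range is refused whole. The fingers move at their own pace and stop on an object; "squeeze" is the grip in N (left out, the last holds). Time passes only in rows, so rows that do not move let the fingers close. It gives the time, the measured TCP pose, the force, the opening and the grip force at its end, in the units of the state.
- arm.get_obs(): the state, without advancing time (a new reading comes with each control period).
- arm.snapshot(name): name is "scene" or "top" or "wrist"; returns a dict with "color" (480x640x3 uint8, red, green, blue), "z_map" (480x640 float32, m along the optical axis (not along the pixel's ray), 0 where there is no reading), "intrinsics" (3x3 intrinsics, pixels), "xyz" and "attitude" of the camera in the world; the wrist camera has in their place "T_tool_cam" (4x4, takes a point from camera to tool coordinates, whose origin is the TCP and whose axes are the flange's). Camera axes: x right, y down, z forward; pixel columns grow to the right and rows downward; lengths in m; the calibration is good to about 2 mm. A picture is of the moment at which its call begins: read the wrist's pose just before it.
- arm.hand_in(): hands the job in; it is judged then, once.
The state is a dict: "t": time; "qpos": joint angles; "joint_velocities": joint speeds; "joint_torque": joint torques, N m; "tool_pos": TCP position; "ee_rot": TCP orientation; "ft_force": force on the tool from outside, world axes, zero at the start; "wrist_torque": the same for the moment, N m; "opening": finger opening in m; "gripper_force": force on a finger pad.
Only numpy, scipy, OpenCV 4.12 (cv2) and the standard library are available. Lean on these libraries where they do the work, as an engineer would, in place of code of your own. Each camera call takes 0.05 s, during which the arm holds its last target. There are 200 camera calls.

## Task

One of the two rubber feed rollers lying on the metal test plate is worn out of round. Take the wooden hand board by its grip, lay its sole on one roller and, pressing lightly but without losing touch, roll it under the board from its end of the plate over the middle line and well into the other half; then do the same with the other. Put the board down flat on the counter, lay the roller that rocked the board on the floor of the grey reject tray and leave the round one lying in the far half of the plate; never press the board hard on a roller, and leave the other things on the counter alone.

Things in the scene. Friction and masses are not known exactly. Their poses are not given: they have to be found in the camera images.
- plate_top (a point): Middle of the top face of the flat metal test plate fixed on the counter; axes are the plate's. The rollers lie one in each of two lanes, at x about -50 and +50 mm, y about -40 mm, and are to be rolled towards +y until y is about +12 mm (+8 at least). A board laid on a roller travels twice as far as the roller does.
- plate: The same plate: 230 mm (its x) by 240 mm (its y), 12 mm thick, with a scribed line across its middle (y = 0) and a 10 mm wide, 5 mm high lip along each end (y = -120 and +120 mm). Origin at the centre of its underside, on the counter.
- roller_p_mid (a point): Centre of a hard rubber feed roller lying along the plate's x: black sleeve 70 mm long, about 38 mm thick, steel journals 12 mm thick, 7 mm proud of each end. 0.1 to 0.22 kg. One of the two (in either lane) is round, 38 mm all round; the other is worn, 35 mm one way and 40.5 mm the other, so a board riding on it rises and falls 5.5 mm each half turn.
- roller_q_mid (a point): Centre of a hard rubber feed roller lying along the plate's x: black sleeve 70 mm long, about 38 mm thick, steel journals 12 mm thick, 7 mm proud of each end. 0.1 to 0.22 kg. One of the two (in either lane) is round, 38 mm all round; the other is worn, 35 mm one way and 40.5 mm the other, so a board riding on it rises and falls 5.5 mm each half turn.
- board_grip (a point): Middle of the grip block of the wooden hand board, 41 mm above the board's underside, 23 mm above the top of the board plate. The block is 46 mm (board's x) by 24 mm (board's y) and reaches from 18 to 60 mm above the underside: pinch it across its 24 mm. It starts lying on the counter left of the plate.
- board: The hand board: flat plywood sole 56 mm (its x) by 120 mm (its y), 8 mm thick, hung under the board plate (top 18 mm above the underside) on stiff springs: it gives 1 mm for each 12 N, at most 4.5 mm. Origin at the centre of the sole's flat underside, z up. Mass 0.14 kg.
- tray: Grey open reject tray, fixed on the counter right of the plate: 140 mm (its x) by 130 mm (its y) outside, 35 mm high, walls and floor 4 mm. Origin at the centre of its underside.
- tape_measure: Round yellow tape measure, 52x58x15 mm. A bystander behind the work: leave it alone. Origin at the centre of its underside.
- staples_box: Small yellow staples box, 40x62x28 mm. A bystander behind the work: leave it alone. Origin at the centre of its underside.
- button_tin: Round grey-green tin with lid, 70 mm wide, 46 mm high. A bystander behind the work: leave it alone. Origin at the centre of its underside.
Things that resemble listed ones, but are neither listed nor needed, are in the scene too. Of the things shaped like the board, the plywood one is meant. What is shaped like the part that bears roller_p_mid but pink is not meant.

How it is judged:
On the way, in this order (a step that is already met when the one before it is completed fails the run):
1. one roller turns under the pressing board (more than 1.5 N) as it crosses the middle 30 mm of the plate, the other still waiting at its start ((((y of roller_p_mid in the frame of plate between -0.015 and 0.015 m and contact force between board and roller_p above 1.5 N and angular speed of roller_p above 0.15 rad/s) and y of roller_q_mid in the frame of plate below -0.022 m) or ((y of roller_q_mid in the frame of plate between -0.015 and 0.015 m and contact force between board and roller_q above 1.5 N and angular speed of roller_q above 0.15 rad/s) and y of roller_p_mid in the frame of plate below -0.022 m))), for 0.02 s.
2. that roller is in the far half (its centre 8 mm or more past the middle line), the board still on it, the other still at its start (((y of roller_p_mid in the frame of plate above 0.008 m and contact force between board and roller_p above 0.5 N and y of roller_q_mid in the frame of plate below -0.022 m) or (y of roller_q_mid in the frame of plate above 0.008 m and contact force between board and roller_q above 0.5 N and y of roller_p_mid in the frame of plate below -0.022 m))), for 0.02 s.
3. the other roller turns under the pressing board as it crosses the middle of the plate, the first lying in the far half ((((y of roller_q_mid in the frame of plate between -0.015 and 0.015 m and contact force between board and roller_q above 1.5 N and angular speed of roller_q above 0.15 rad/s) and y of roller_p_mid in the frame of plate above 0.004 m) or ((y of roller_p_mid in the frame of plate between -0.015 and 0.015 m and contact force between board and roller_p above 1.5 N and angular speed of roller_p above 0.15 rad/s) and y of roller_q_mid in the frame of plate above 0.004 m))), for 0.02 s.
4. the second roller too is in the far half (8 mm or more past the line) with the board still on it, the first still lying there (((y of roller_q_mid in the frame of plate above 0.008 m and contact force between board and roller_q above 0.5 N and y of roller_p_mid in the frame of plate above 0.004 m) or (y of roller_p_mid in the frame of plate above 0.008 m and contact force between board and roller_p above 0.5 N and y of roller_q_mid in the frame of plate above 0.004 m))), for 0.02 s.
At the end, for the whole second after the job is handed in: the out-of-round roller lies on the floor of the reject tray (its centre then rests 17.5 mm above the floor; the round one's would rest 19 mm), the round one on the plate, centre 4 mm or more past the middle line; the board lies flat on the counter; all released and at rest (((x of roller_q_mid in the frame of tray between -0.066 and 0.066 m and y of roller_q_mid in the frame of tray between -0.061 and 0.061 m and z of roller_q_mid in the frame of tray between 0.018 and 0.0224 m and x of roller_p_mid in the frame of plate between -0.11 and 0.11 m and y of roller_p_mid in the frame of plate between 0.004 and 0.11 m and z of roller_p_mid in the frame of plate between 0.0303 and 0.036 m) or (x of roller_p_mid in the frame of tray between -0.066 and 0.066 m and y of roller_p_mid in the frame of tray between -0.061 and 0.061 m and z of roller_p_mid in the frame of tray between 0.018 and 0.0224 m and x of roller_q_mid in the frame of plate between -0.11 and 0.11 m and y of roller_q_mid in the frame of plate between 0.004 and 0.11 m and z of roller_q_mid in the frame of plate between 0.0303 and 0.036 m)) and height (world z) of board below 0.0035 m and angle between board's own z axis and vertical below 0.08 rad and linear speed of each of roller_p, roller_q, board below 0.02 m/s); the robot touches nothing.
It fails at once if the board pressed on a roller with more than 20 N (contact force between board and roller_p above 20 N or contact force between board and roller_q above 20 N).
It fails at once if a bystander moved by more than 30 mm (distance of any of tape_measure, staples_box, button_tin from where it was at the start of the episode above 0.03 m).
It also fails if it takes over 72 s, if anything falls off the work surface, if the arm or the gripper's body presses on something with over 40 N, if the wrist force passes 120 N, or if a joint passes its speed limit or range.

## Working session

There is one attempt and no reset: what is moved stays moved. The work goes in short steps, Python scripts to look and compute and a tool call to move; the robot and the scene stay as the last step left them, time stands still between calls to the robot, and variables do not carry over. Pictures are saved under pics/ and viewed, at most 10 in all, crops included, and the job is handed in when it is done.

Besides the shell and the picture viewer there is one more tool, called after ">>>" as name(argument=value, ...) on one line, values as JSON. step_arm: Moves the arm, as the interface text tells. Its arguments: {"type":"object","properties":{"deltas":{"type":"array"},"squeeze":{"type":"number"}},"required":["deltas"]}

```bash
mkdir -p pics; ls
cat > h.py <<'E'
import numpy as np, cv2
from scipy.spatial.transform import Rotation as R
from bench import arm
def snap(n):
    s=arm.snapshot(n); return s
def rot(a):
    a=np.array(a,float)
    return a if a.shape==(3,3) else (R.from_rotvec(a).as_matrix() if a.size==3 else R.from_quat(a).as_matrix())
def cam(s,o=None):
    if "T_tool_cam" in s:
        T=np.eye(4);T[:3,:3]=rot(o["ee_rot"]);T[:3,3]=o["tool_pos"];T=T@np.array(s["T_tool_cam"]);return T[:3,:3],T[:3,3]
    return rot(s["attitude"]),np.array(s["xyz"])
def cloud(s,o=None):
    Rm,p=cam(s,o);K=np.array(s["intrinsics"]);v,u=np.mgrid[:480,:640];z=s["z_map"]
    d=np.stack([(u-K[0,2])/K[0,0]*z,(v-K[1,2])/K[1,1]*z,z],-1)
    return d@Rm.T+p
def ray(s,uv,h,o=None):
    Rm,p=cam(s,o);K=np.array(s["intrinsics"]);d=Rm@np.linalg.solve(K,[uv[0],uv[1],1]);return p+d*(h-p[2])/d[2]
E
python3 - <<'E'
from h import *
print({k:np.round(v,3) for k,v in arm.get_obs().items()})
for n in ["top","scene"]:
    s=snap(n);cv2.imwrite(f"pics/{n}0.png",s["color"][...,::-1]);print(n,s["xyz"],s["attitude"],s["intrinsics"])
    np.savez(f"{n}0.npz",**s)
E
```

```text
pics
{'t': np.float64(0.0), 'qpos': array([-1.24 ,  0.309,  1.635, -0.   ,  1.2  , -0.07 ]), 'joint_velocities': array([ 0.001, -0.001, -0.   ,  0.001, -0.001, -0.   ]), 'joint_torque': array([-1.0000e-03, -4.1525e+01, -2.7666e+01, -0.0000e+00,  1.0000e-02,
        0.0000e+00]), 'tool_pos': array([ 0.244, -0.575,  0.23 ]), 'ee_rot': array([-3.076e+00, -6.250e-01,  1.000e-03]), 'ft_force': array([-0.361,  0.632, -0.025]), 'wrist_torque': array([ 0.02 ,  0.004, -0.005]), 'gripper_force': np.float64(0.0), 'opening': np.float64(0.085)}
top [0.32708777 0.15757435 1.38004244] [-2.13669481  2.09254918 -0.17790166] [[476.96729293   0.         322.79156635]
 [  0.         476.96729293 242.63527625]
 [  0.           0.           1.        ]]
scene [-0.01732354  0.77718671  1.07703545] [-1.04682937  2.52557635 -0.90778848] [[437.79955494   0.         316.60529812]
 [  0.         437.79955494 238.42208224]
 [  0.           0.           1.        ]]
```

View pics/top0.png

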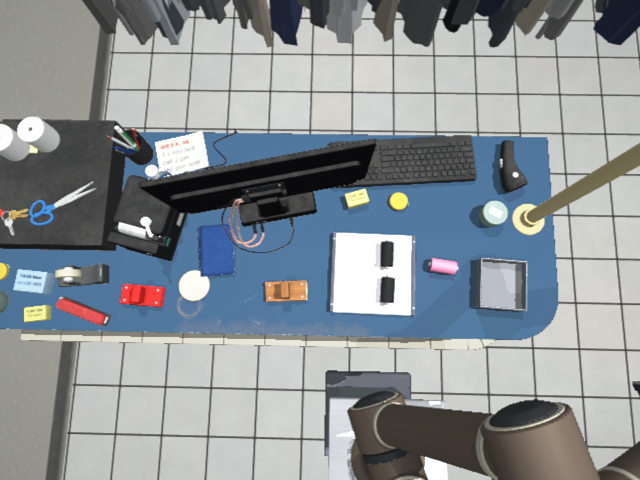

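View pics/scene0.png

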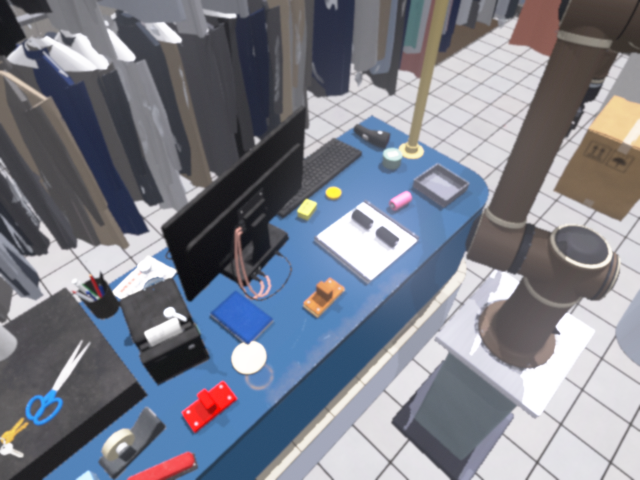

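The top view shows the plate (332–413, 233–315) with the rollers at (386,254) and (387,290). The plywood board is at (286,290), the tray at (501,285), and the pink decoy roller at (444,266). The red board at (142,295) is also a decoy. World +y is to the left of the image.

```bash
cat >> h.py <<'E'
def rects(s,mask,box,h,o=None,mina=60):
    m=np.zeros((480,640),np.uint8);x0,y0,x1,y1=box;m[y0:y1,x0:x1]=mask[y0:y1,x0:x1].astype(np.uint8)*255
    out=[]
    for c in cv2.findContours(m,cv2.RETR_EXTERNAL,cv2.CHAIN_APPROX_NONE)[0]:
        if cv2.contourArea(c)<mina: continue
        P=np.array([ray(s,q[0],h,o)[:2] for q in c],np.float32)
        (cx,cy),(w,l),a=cv2.minAreaRect(P)
        if w<l: w,l,a=l,w,a-90   # a: direction of long side, deg from world x
        a=(a+90)%180-90
        out.append([round(float(v),4) for v in (cx,cy,w,l,a)]+[[int(v) for v in c.mean(0)[0]]])
    return out
E
python3 - <<'E'
from h import *
s=snap("top");c=s["color"].astype(int);hsv=cv2.cvtColor(s["color"],cv2.COLOR_RGB2HSV);P=cloud(s)
b=(240,220,430,330)
print("plate",rects(s,(hsv[...,2]>130)&(hsv[...,1]<60),(320,220,430,330),.012))
print("rollers",rects(s,hsv[...,2]<70,(365,235,405,312),.031))
wood=(hsv[...,0]<22)&(hsv[...,1]>90)&(hsv[...,2]>70)
print("board",rects(s,wood,(250,265,320,315),.018))
print("grip",rects(s,wood&(P[...,2]>.045),(250,265,320,315),.06,mina=10))
print("tray",rects(s,(hsv[...,1]<70),(465,250,540,320),.035))
print("pink",rects(s,(hsv[...,0]>150)&(hsv[...,1]>60),(420,250,470,285),.03))
print("z plate",P[280,350],"board",P[290,286],P[290,300],"cnt",P[320,320],"roll",P[254,386],P[290,387])
for r in [(1.0,0,0)]: pass
E
```

```text
plate [[0.4997, 0.0406, 0.2401, 0.233, 88.7245, [372, 273]]]
rollers [[0.451, 0.0023, 0.0655, 0.0338, -0.2768, [386, 289]], [0.5539, 0.0035, 0.0672, 0.0314, -0.2546, [386, 253]]]
board [[0.4425, 0.2902, 0.1159, 0.0564, -85.6312, [285, 290]]]
grip [[0.4437, 0.2903, 0.0445, 0.0223, 2.0665, [284, 289]]]
tray [[0.4732, -0.3179, 0.1435, 0.1413, -3.5437, [501, 284]]]
pink [[0.5216, -0.157, 0.0771, 0.0389, 81.5397, [442, 265]]]
z plate [0.47729163 0.10629464 0.01639275] board [0.44131323 0.28489258 0.05720937] [0.44561805 0.24870114 0.01708385] cnt [0.36260737 0.18987842 0.00344232] roll [0.54918514 0.00704692 0.05003012] [0.44808237 0.00416628 0.04723215]
```

```bash
cat >> h.py <<'E'
def yaw(o=None):
    M=rot((o or arm.get_obs())["ee_rot"]);return np.arctan2(M[1,0],M[0,0]),M
def plan(wps):
    "wps: list of (x,y,z,yawdeg); prints tool-axis rows from the present pose"
    o=arm.get_obs();a=yaw(o)[0];p=np.array(o["tool_pos"])
    for x,y,z,yd in wps:
        d=np.array([x,y,z])-p;da=(np.radians(yd)-a+np.pi)%(2*np.pi)-np.pi
        n=int(max(1,np.ceil(np.linalg.norm(d)/.049),np.ceil(abs(da)/.148)))
        print(f"-> {x:.3f},{y:.3f},{z:.3f},{yd} n={n}")
        for i in range(n):
            w=d/n;print([round(w[0]*np.cos(a)+w[1]*np.sin(a),4),round(w[0]*np.sin(a)-w[1]*np.cos(a),4),round(-w[2],4)],round(-da/n,3));a+=da/n
        p=p+d
def st():
    o=arm.get_obs();print("t",round(float(o["t"]),2),"p",np.round(o["tool_pos"],4),"yaw",round(np.degrees(yaw(o)[0]),2),"tilt z",np.round(yaw(o)[1][:,2],3),"F",np.round(o["ft_force"],2),"open",round(float(o["opening"]),4),"q6",round(o["qpos"][5],2))
    return o
E
python3 - <<'E'
from h import *
st();plan([(.45,.06,.3,2)]);print(np.round(arm.snapshot("wrist")["T_tool_cam"],3))
E
```

```text
t 0.15 p [ 0.2436 -0.5749  0.2303] yaw 22.96 tilt z [-0.001  0.002 -1.   ] F [ 0.32 -0.16 -0.54] open 0.0853 q6 -0.07
-> 0.450,0.060,0.300,2 n=14
[np.float64(0.0313), np.float64(-0.036), np.float64(-0.005)] 0.026
[np.float64(0.0303), np.float64(-0.0368), np.float64(-0.005)] 0.026
[np.float64(0.0293), np.float64(-0.0376), np.float64(-0.005)] 0.026
[np.float64(0.0284), np.float64(-0.0383), np.float64(-0.005)] 0.026
[np.float64(0.0273), np.float64(-0.0391), np.float64(-0.005)] 0.026
[np.float64(0.0263), np.float64(-0.0398), np.float64(-0.005)] 0.026
[np.float64(0.0253), np.float64(-0.0404), np.float64(-0.005)] 0.026
[np.float64(0.0242), np.float64(-0.0411), np.float64(-0.005)] 0.026
[np.float64(0.0231), np.float64(-0.0417), np.float64(-0.005)] 0.026
[np.float64(0.022), np.float64(-0.0423), np.float64(-0.005)] 0.026
[np.float64(0.0209), np.float64(-0.0429), np.float64(-0.005)] 0.026
[np.float64(0.0198), np.float64(-0.0434), np.float64(-0.005)] 0.026
[np.float64(0.0186), np.float64(-0.0439), np.float64(-0.005)] 0.026
[np.float64(0.0175), np.float64(-0.0444), np.float64(-0.005)] 0.026
[[-0.001 -0.955 -0.298  0.075]
 [ 1.    -0.001 -0.     0.001]
 [ 0.    -0.298  0.955 -0.142]
 [ 0.     0.     0.     1.   ]]
```

>>> step_arm(deltas=[[0, [0.031, -0.036, -0.005], 0.026], [0, [0.03, -0.037, -0.005], 0.026], [0, [0.029, -0.038, -0.005], 0.026], [0, [0.028, -0.038, -0.005], 0.026], [0, [0.027, -0.039, -0.005], 0.026], [0, [0.026, -0.04, -0.005], 0.026], [0, [0.025, -0.04, -0.005], 0.026], [0, [0.024, -0.041, -0.005], 0.026]])

```text
t: 1.0
tool_pos: [0.3594, -0.2117, 0.2715]
ee_rot: [3.127, 0.3, 0.001]
ft_force: [1.6, 0.6, 0.4]
opening: 0.0852
gripper_force: 0.0
```

>>> step_arm(deltas=[[0, [0.023, -0.042, -0.005], 0.026], [0, [0.022, -0.042, -0.005], 0.026], [0, [0.021, -0.043, -0.005], 0.026], [0, [0.02, -0.043, -0.005], 0.026], [0, [0.019, -0.044, -0.005], 0.026], [0, [0.018, -0.044, -0.005], 0.026], [0, [0, 0, 0], 0]])

```text
t: 1.7
tool_pos: [0.4499, 0.0633, 0.3022]
ee_rot: [-3.138, -0.069, -0.004]
ft_force: [-0.0, -1.2, -0.0]
opening: 0.0856
gripper_force: 0.0
```

```bash
cat > w.py <<'E'
from h import *
import sys
def wrist(name):
    o=st();s=snap("wrist");cv2.imwrite(f"pics/{name}.png",s["color"][...,::-1]);np.savez(f"{name}.npz",**s,o=np.array(o,dtype=object));return o,s,cloud(s,o),cv2.cvtColor(s["color"],cv2.COLOR_RGB2HSV)
if __name__=="__main__": wrist(sys.argv[1])
E
python3 w.py w1
```

```text
t 1.7 p [0.4499 0.0633 0.3022] yaw 2.51 tilt z [ 0.003  0.003 -1.   ] F [-0.02 -1.24 -0.02] open 0.0856 q6 1.57
```

View pics/w1.png

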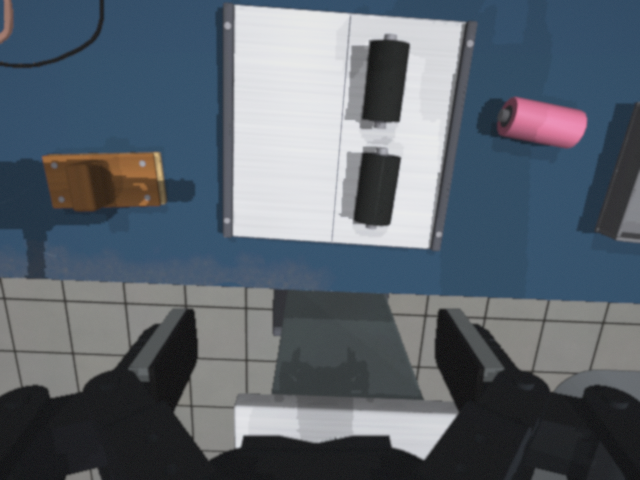

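The wrist view shows the plate with its scribed line at about (342,130), the rollers at (386,80) and (377,187), and the board at (105,180).

Run:
```python
from h import *
f=np.load("w1.npz",allow_pickle=True);s={k:f[k] for k in f.files};o=s.pop("o").item()
P=cloud(s,o);hsv=cv2.cvtColor(s["color"],cv2.COLOR_RGB2HSV);Z=P[...,2]
def pr(n,m,z=None):
    if m.sum()<20: print(n,m.sum());return
    Q=P[m][:,:2].astype(np.float32);(cx,cy),(w,l),a=cv2.minAreaRect(Q)
    print(n,m.sum(),np.round([cx,cy,w,l,a],4),"z",np.round(np.percentile(P[m][:,2],[2,50,98]),4))
B=np.zeros((480,640),bool);B[:260]=1
V,U=np.mgrid[:480,:640]
pr("plate",B&(hsv[...,2]>120)&(hsv[...,1]<60)&(U>215)&(U<480))
pl=B&(hsv[...,2]>120)&(hsv[...,1]<60)&(U>240)&(U<330);pr("plate flat",pl)
dk=B&(hsv[...,2]<70)&(U>345)&(U<415)&(Z>.025)
for n,m in (("far",dk&(V<135)),("near",dk&(V>135))):
    pr(n,m)
    # profile: max z, and top line
    t=m&(Z>np.percentile(Z[m],98)-.004);q=P[t][:,:2];c=q.mean(0);u=np.linalg.svd(q-c)[2][0];print(" top line",c,np.degrees(np.arctan2(u[1],u[0])))
wood=(hsv[...,0]<22)&(hsv[...,1]>90)&(U<200)&(V>130)&(V<230)
pr("boardtop",wood&(abs(Z-.018)<.006));pr("grip top",wood&(Z>.054));pr("wood",wood)
print("counter",np.median(Z[260:275,100:200]),"rects wood",rects(s,wood&(Z<.03),(0,130,200,230),.018,o))
# scribed line
sc=B&(hsv[...,2]<175)&(U>320)&(U<360)&(abs(Z-.014)<.006)&(V>20)&(V<235)
q=P[sc];print("scribe",sc.sum(),q.mean(0),np.polyfit(q[:,0],q[:,1],1))
```

```text
plate 43679 [4.98600e-01 3.95000e-02 2.37600e-01 2.38600e-01 8.85288e+01] z [0.0098 0.0117 0.014 ]
plate flat 20700 [ 0.5     0.0931  0.1012  0.2388 88.8208] z [0.0098 0.0117 0.0135]
far 3000 [5.53300e-01 2.41000e-02 7.79000e-02 6.94000e-02 8.59144e+01] z [0.0369 0.0473 0.0505]
 top line [0.55303891 0.00296786] 176.28584599052675
near 2550 [4.76900e-01 1.27000e-02 1.28900e-01 6.09000e-02 2.20795e+01] z [0.0353 0.0451 0.0477]
 top line [0.45276158 0.00209939] -178.11991642362744
boardtop 3718 [0.4442 0.2886 0.056  0.1156 3.6855] z [0.0157 0.0176 0.0198]
grip top 1240 [ 0.4716  0.1812  0.047   0.2512 14.1905] z [0.0547 0.0593 0.4448]
wood 5965 [ 0.4617  0.2029  0.0692  0.2953 11.5609] z [0.0075 0.0181 0.0606]
counter -0.00021107089394872824 rects wood [[0.4447, 0.2852, 0.1216, 0.0558, -86.3463, [100, 176]]]
scribe 1632 [0.49783546 0.02756871 0.01175714] [0.02544231 0.01490263]
```

Run:
```python
from h import *
f=np.load("w1.npz",allow_pickle=True);s={k:f[k] for k in f.files};o=s.pop("o").item()
for uv in [(227,8),(224,237),(475,22),(440,249),(350,15),(333,240)]: print(uv,np.round(ray(s,uv,.012,o),4))
g=cv2.cvtColor(s["color"],cv2.COLOR_RGB2GRAY).astype(float)
pts=[]
for v in list(range(25,240,5)):
    r=g[v,322:358];d=r-np.median(r);i=int(np.argmin(d[:28] if 30<v<225 else d))
    pts.append(ray(s,(322+i,v),.012,o)[:2])
q=np.array(pts);k=np.polyfit(q[:,0],q[:,1],1);e=abs(q[:,1]-np.polyval(k,q[:,0]));k=np.polyfit(q[e<.004,0],q[e<.004,1],1);print(k,np.degrees(np.arctan(k[0])),np.polyval(k,.4995),(e<.004).sum())
P=cloud(s,o);hsv=cv2.cvtColor(s["color"],cv2.COLOR_RGB2HSV);Z=P[...,2];V,U=np.mgrid[:480,:640]
wood=(hsv[...,0]<22)&(hsv[...,1]>90)&(U<200)&(V>130)&(V<230)
for n,m in(("grip",wood&(Z>.054)&(Z<.07)),("bt",wood&(Z<.022))):
    print(n,cv2.minAreaRect(P[m][:,:2].astype(np.float32)))
plan([(.444,.289,.12,4)])
```

```text
(227, 8) [0.6136 0.1543 0.012 ]
(224, 237) [0.3858 0.1625 0.012 ]
(475, 22) [ 0.6117 -0.0822  0.012 ]
(440, 249) [ 0.3822 -0.0792  0.012 ]
(350, 15) [0.6126 0.0374 0.012 ]
(333, 240) [0.3875 0.0412 0.012 ]
[0.06010345 0.00263876] 3.4395363313828105 0.032660430310520454 20
grip ((0.4446788430213928, 0.2880593538284302), (0.04548700153827667, 0.024910621345043182), 4.296782493591309)
bt ((0.444280207157135, 0.2877679765224457), (0.056021615862846375, 0.11725194752216339), 3.685483455657959)
-> 0.444,0.289,0.120,4 n=6
[np.float64(0.0008), np.float64(-0.038), np.float64(0.0303)] -0.005
[np.float64(0.001), np.float64(-0.038), np.float64(0.0303)] -0.005
[np.float64(0.0012), np.float64(-0.038), np.float64(0.0303)] -0.005
[np.float64(0.0013), np.float64(-0.038), np.float64(0.0303)] -0.005
[np.float64(0.0015), np.float64(-0.038), np.float64(0.0303)] -0.005
[np.float64(0.0017), np.float64(-0.038), np.float64(0.0303)] -0.005
```

>>> step_arm(deltas=[[0, [0.001, -0.038, 0.03], -0.005], [0, [0.001, -0.038, 0.03], -0.005], [0, [0.001, -0.038, 0.03], -0.005], [0, [0.0015, -0.038, 0.03], -0.005], [0, [0.0015, -0.038, 0.03], -0.005], [0, [0.0015, -0.037, 0.03], -0.005], [0, [0, 0, 0], 0]])

```text
t: 2.45
tool_pos: [0.4414, 0.2854, 0.1162]
ee_rot: [3.136, 0.109, -0.014]
ft_force: [-0.7, -0.8, -0.1]
opening: 0.0857
gripper_force: 0.0
```

Run:
```python
from h import *
st();plan([(.4445,.2882,.025,4.2)])
```

```text
t 2.45 p [0.4414 0.2854 0.1162] yaw 3.97 tilt z [-0.009 -0.004 -1.   ] F [-0.66 -0.77 -0.13] open 0.0857 q6 1.99
-> 0.445,0.288,0.025,4.2 n=2
[np.float64(0.0016), np.float64(-0.0013), np.float64(0.0456)] -0.002
[np.float64(0.0016), np.float64(-0.0013), np.float64(0.0456)] -0.002
```

>>> step_arm(deltas=[[0, [0.001, 0, 0.03], 0], [0, [0.001, 0, 0.03], 0], [0, [0, 0, 0], 0], [0, [0, 0, 0], 0]])

```text
t: 2.85
tool_pos: [0.447, 0.2839, 0.0617]
ee_rot: [3.139, 0.102, -0.001]
ft_force: [-0.6, 0.3, 0.4]
opening: 0.0852
gripper_force: 0.0
```

Run:
```python
from h import *
st();plan([(.4445,.2882,.025,4.2)])
```

```text
t 2.85 p [0.447  0.2839 0.0617] yaw 3.74 tilt z [-0.001 -0.001 -1.   ] F [-0.64  0.29  0.4 ] open 0.0852 q6 1.99
-> 0.445,0.288,0.025,4.2 n=1
[np.float64(-0.0022), np.float64(-0.0044), np.float64(0.0367)] -0.008
```

>>> step_arm(deltas=[[0, [-0.002, -0.0045, 0.018], -0.008], [0, [0, 0, 0.018], 0], [0, [0, 0, 0], 0], [0, [0, 0, 0], 0]], squeeze=70)

```text
t: 3.25
tool_pos: [0.4458, 0.2899, 0.027]
ee_rot: [-3.139, -0.116, -0.003]
ft_force: [0.0, -0.8, 0.5]
opening: 0.0852
gripper_force: 0.0
```

>>> step_arm(deltas=[[0.9, [0, 0, 0], 0], [0.9, [0, 0, 0], 0], [0.9, [0, 0, 0], 0], [0.9, [0, 0, 0], 0], [0.9, [0, 0, 0], 0], [0.9, [0, 0, 0], 0]])

```text
t: 3.85
tool_pos: [0.4447, 0.29, 0.0256]
ee_rot: [-3.139, -0.118, -0.0]
ft_force: [-0.7, -0.8, 3.5]
opening: 0.0232
gripper_force: 69.3
```

Run:
```python
from h import *
st()
```

```text
t 3.85 p [0.4447 0.29   0.0256] yaw 4.3 tilt z [ 0.  0. -1.] F [-0.7  -0.78  3.53] open 0.0232 q6 1.99
```

>>> step_arm(deltas=[[0.9, [0, 0, -0.03], 0], [0.9, [0, 0, -0.03], 0], [0.9, [0, 0, -0.03], 0], [0.9, [0, 0, 0], 0]])

```text
t: 4.25
tool_pos: [0.4476, 0.2917, 0.1193]
ee_rot: [-3.135, -0.117, -0.012]
ft_force: [0.5, -0.2, -1.7]
opening: 0.0233
gripper_force: 69.4
```

Run:
```python
from h import *
st();plan([(.5535,-.024,.105,-1.3)])
```

```text
t 4.25 p [0.4476 0.2917 0.1193] yaw 4.29 tilt z [ 0.008  0.004 -1.   ] F [ 0.47 -0.16 -1.67] open 0.0233 q6 1.99
-> 0.553,-0.024,0.105,-1.3 n=7
[np.float64(0.0117), np.float64(0.0461), np.float64(0.002)] 0.014
[np.float64(0.0123), np.float64(0.0459), np.float64(0.002)] 0.014
[np.float64(0.013), np.float64(0.0458), np.float64(0.002)] 0.014
[np.float64(0.0136), np.float64(0.0456), np.float64(0.002)] 0.014
[np.float64(0.0143), np.float64(0.0454), np.float64(0.002)] 0.014
[np.float64(0.0149), np.float64(0.0452), np.float64(0.002)] 0.014
[np.float64(0.0155), np.float64(0.045), np.float64(0.002)] 0.014
```

>>> step_arm(deltas=[[0.9, [0.012, 0.046, 0.002], 0.014], [0.9, [0.012, 0.046, 0.002], 0.014], [0.9, [0.013, 0.046, 0.002], 0.014], [0.9, [0.014, 0.0455, 0.002], 0.014], [0.9, [0.014, 0.0455, 0.002], 0.014], [0.9, [0.015, 0.045, 0.002], 0.014], [0.9, [0.0155, 0.045, 0.002], 0.014], [0.9, [0, 0, 0], 0]])

```text
t: 5.05
tool_pos: [0.5518, -0.0313, 0.1001]
ee_rot: [3.139, -0.046, 0.001]
ft_force: [-0.2, 0.4, -1.7]
opening: 0.0233
gripper_force: 69.6
```

>>> step_arm(deltas=[[0.9, [0, 0, 0], 0], [0.9, [0, 0, 0], 0]])

```text
t: 5.25
tool_pos: [0.549, -0.0251, 0.0999]
ee_rot: [-3.141, 0.036, 0.005]
ft_force: [-1.0, 0.6, -0.9]
opening: 0.0231
gripper_force: 69.6
```

Run:
```python
from h import *
st();plan([(.5535,-.024,.084,-1.3)])
```

```text
t 5.25 p [ 0.549  -0.0251  0.0999] yaw -1.32 tilt z [-0.003  0.001 -1.   ] F [-0.99  0.57 -0.87] open 0.0231 q6 1.47
-> 0.553,-0.024,0.084,-1.3 n=1
[np.float64(0.0045), np.float64(-0.0012), np.float64(0.0159)] -0.0
```

>>> step_arm(deltas=[[0.9, [0.002, 0, 0.01], 0], [0.9, [0.002, 0, 0.009], 0], [0.9, [0, 0, 0], 0], [0.9, [0, 0, 0], 0], [0.9, [0, 0, 0], 0]])

```text
t: 5.75
tool_pos: [0.5546, -0.0257, 0.0823]
ee_rot: [-3.141, 0.035, -0.0]
ft_force: [0.9, 0.0, -0.2]
opening: 0.0229
gripper_force: 69.6
```

>>> step_arm(deltas=[[0.9, [0, 0, 0.001], 0], [0.9, [0, 0, 0.001], 0], [0.9, [0, 0, 0], 0]])

```text
t: 6.05
tool_pos: [0.5545, -0.0261, 0.0803]
ee_rot: [3.141, -0.037, 0.0]
ft_force: [0.1, -1.5, -1.2]
opening: 0.0231
gripper_force: 69.6
```

>>> step_arm(deltas=[[0.9, [0, 0, 0.001], 0], [0.9, [0, 0, 0], 0]])

```text
t: 6.25
tool_pos: [0.5544, -0.0261, 0.0792]
ee_rot: [-3.141, 0.037, 0.0]
ft_force: [-0.2, 0.3, -1.5]
opening: 0.0234
gripper_force: 69.6
```

>>> step_arm(deltas=[[0.9, [0, 0, 0.001], 0], [0.9, [0, 0, 0], 0]])

```text
t: 6.45
tool_pos: [0.5544, -0.0261, 0.0781]
ee_rot: [-3.141, 0.036, 0.0]
ft_force: [-0.7, 0.4, -0.9]
opening: 0.0233
gripper_force: 69.6
```

>>> step_arm(deltas=[[0.9, [0, 0, 0.0015], 0], [0.9, [0, 0, 0], 0]])

```text
t: 6.65
tool_pos: [0.5543, -0.026, 0.0765]
ee_rot: [-3.141, 0.036, 0.001]
ft_force: [0.2, 0.5, -1.1]
opening: 0.023
gripper_force: 69.6
```

>>> step_arm(deltas=[[0.9, [0, 0, 0.0006], 0], [0.9, [0, 0, 0], 0]])

```text
t: 6.85
tool_pos: [0.5544, -0.026, 0.0761]
ee_rot: [-3.141, 0.036, 0.0]
ft_force: [0.3, -0.5, -1.6]
opening: 0.0234
gripper_force: 69.6
```

>>> step_arm(deltas=[[0.9, [0, 0, 0.0005], 0], [0.9, [0, 0, 0], 0]])

```text
t: 7.05
tool_pos: [0.5545, -0.026, 0.0759]
ee_rot: [-3.141, 0.036, -0.0]
ft_force: [-0.2, 0.3, -0.5]
opening: 0.023
gripper_force: 69.9
```

>>> step_arm(deltas=[[0.9, [0, 0, 0.0004], 0], [0.9, [0, 0, 0], 0]])

```text
t: 7.25
tool_pos: [0.5545, -0.026, 0.0756]
ee_rot: [-3.141, 0.036, -0.0]
ft_force: [-1.1, -0.4, 1.5]
opening: 0.0233
gripper_force: 70.2
```

>>> step_arm(deltas=[[0.9, [0, 0, 0.0004], 0], [0.9, [0, 0, 0], 0]])

```text
t: 7.45
tool_pos: [0.5546, -0.0261, 0.0754]
ee_rot: [-3.141, 0.036, -0.0]
ft_force: [-2.9, -0.2, 4.2]
opening: 0.023
gripper_force: 70.5
```

>>> step_arm(deltas=[[0.9, [0, -0.004, 0], 0], [0.9, [0, -0.005, 0], 0], [0.9, [0, -0.005, 0], 0], [0.9, [0, -0.005, 0], 0]])

```text
t: 7.85
tool_pos: [0.5552, -0.0066, 0.0753]
ee_rot: [-3.141, 0.036, -0.001]
ft_force: [-2.3, -0.3, 5.1]
opening: 0.0231
gripper_force: 70.5
```

>>> step_arm(deltas=[[0.9, [0, -0.005, 0], 0], [0.9, [0, -0.005, 0], 0], [0.9, [0, -0.005, 0], 0]])

```text
t: 8.15
tool_pos: [0.5557, 0.0085, 0.0754]
ee_rot: [-3.141, 0.036, -0.002]
ft_force: [-1.4, -0.3, 4.7]
opening: 0.0231
gripper_force: 70.6
```

>>> step_arm(deltas=[[0.9, [0, -0.005, 0], 0], [0.9, [0, -0.005, 0], 0], [0.9, [0, -0.005, 0], 0]])

```text
t: 8.45
tool_pos: [0.5562, 0.0235, 0.0754]
ee_rot: [3.141, -0.036, 0.002]
ft_force: [-2.0, -0.1, 4.6]
opening: 0.0232
gripper_force: 70.6
```

>>> step_arm(deltas=[[0.9, [0, -0.005, 0], 0], [0.9, [0, -0.005, 0], 0], [0.9, [0, -0.005, 0], 0], [0.9, [0, -0.005, 0], 0]])

```text
t: 8.85
tool_pos: [0.5568, 0.0435, 0.0754]
ee_rot: [3.141, -0.036, 0.003]
ft_force: [-0.8, -0.3, 5.7]
opening: 0.0231
gripper_force: 70.6
```

>>> step_arm(deltas=[[0.9, [0, -0.005, 0], 0], [0.9, [0, -0.005, 0], 0], [0.9, [0, -0.005, 0], 0], [0.9, [0, -0.005, 0], 0]])

```text
t: 9.25
tool_pos: [0.5574, 0.0634, 0.0754]
ee_rot: [3.141, -0.036, 0.003]
ft_force: [-1.5, 0.1, 4.7]
opening: 0.0236
gripper_force: 70.6
```

>>> step_arm(deltas=[[0.9, [0, -0.005, 0], 0], [0.9, [0, -0.005, 0], 0], [0.9, [0, -0.005, 0], 0], [0.9, [0, -0.002, 0], 0], [0.9, [0, 0, 0], 0], [0.9, [0, 0, 0], 0]])

```text
t: 9.85
tool_pos: [0.5579, 0.0803, 0.0753]
ee_rot: [-3.141, 0.036, -0.003]
ft_force: [1.0, 0.5, 5.5]
opening: 0.0234
gripper_force: 70.6
```

Run:
```python
from h import *
st();s=snap("top");im=s["color"][215:335,320:430,::-1];cv2.imwrite("pics/t2.png",cv2.resize(im,None,fx=5,fy=5,interpolation=cv2.INTER_CUBIC)[:600])
```

```text
t 9.85 p [0.5579 0.0803 0.0753] yaw -1.31 tilt z [ 0.002  0.    -1.   ] F [1.03 0.49 5.5 ] open 0.0234 q6 1.66
```

View pics/t2.png

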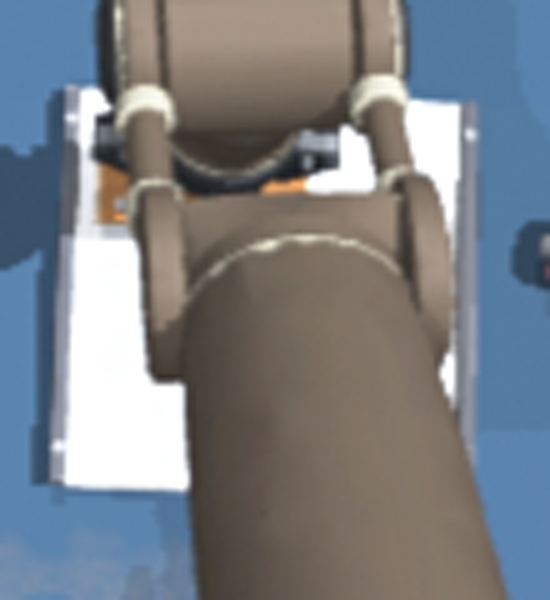

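The arm blocks the top view; only the plate corners and the board's end at about (110,200) are visible. I'll lift the board and check with the wrist camera.

>>> step_arm(deltas=[[0.9, [0, 0, -0.001], 0], [0.9, [0, 0, -0.002], 0], [0.9, [0, 0, -0.01], 0], [0.9, [0, 0, -0.02], 0], [0.9, [0, 0, 0], 0]])

```text
t: 10.4
tool_pos: [0.5588, 0.0801, 0.1102]
ee_rot: [-3.141, 0.037, -0.007]
ft_force: [1.3, -0.4, -1.5]
opening: 0.0234
gripper_force: 69.7
```

Run:
```python
from h import *
st();plan([(.4515,-.026,.105,-1.3)])
```

```text
t 10.4 p [0.5588 0.0801 0.1102] yaw -1.33 tilt z [ 0.005  0.    -1.   ] F [ 1.25 -0.43 -1.54] open 0.0234 q6 1.66
-> 0.452,-0.026,0.105,-1.3 n=4
[np.float64(-0.0262), np.float64(0.0271), np.float64(0.0013)] -0.0
[np.float64(-0.0262), np.float64(0.0271), np.float64(0.0013)] -0.0
[np.float64(-0.0262), np.float64(0.0271), np.float64(0.0013)] -0.0
[np.float64(-0.0262), np.float64(0.0271), np.float64(0.0013)] -0.0
```

>>> step_arm(deltas=[[0.9, [-0.026, 0.027, 0.001], 0], [0.9, [-0.026, 0.027, 0.001], 0], [0.9, [-0.026, 0.027, 0.001], 0], [0.9, [-0.027, 0.0275, 0.001], 0], [0.9, [0, 0, 0], 0], [0.9, [0, 0, 0], 0], [0.9, [0, 0, 0], 0]])

```text
t: 11.1
tool_pos: [0.4505, -0.0258, 0.1041]
ee_rot: [-3.141, 0.036, -0.003]
ft_force: [0.6, -0.0, -1.1]
opening: 0.0234
gripper_force: 69.8
```

```bash
python3 w.py w2
python3 - <<'E'
from h import *
plan([(.4515,-.026,.078,-1.3)])
E
```

```text
t 11.1 p [ 0.4505 -0.0258  0.1041] yaw -1.33 tilt z [ 0.002  0.    -1.   ] F [ 0.58 -0.03 -1.14] open 0.0234 q6 1.44
-> 0.452,-0.026,0.078,-1.3 n=1
[np.float64(0.0008), np.float64(0.0003), np.float64(0.0262)] 0.0
```

View pics/w2.png

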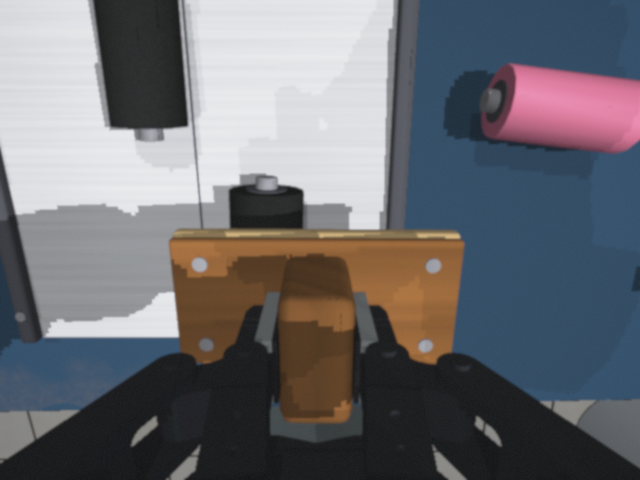

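The wrist view shows the far roller with its journal at (149,133), past the scribed line at about (197,133). The near roller's journal is at (266,183), still at its start.

Run:
```python
from h import *
f=np.load("w2.npz",allow_pickle=True);s={k:f[k] for k in f.files};o=s.pop("o").item()
def pf(w): a=np.radians(-1.3);d=w[:2]-np.array([.499,.0393]);return d@np.array([np.cos(a),np.sin(a)]),d@np.array([-np.sin(a),np.cos(a)])
for n,uv,h in(("far",(149,133),.031),("near",(266,183),.03),("scribe",(198,180),.012)): w=ray(s,uv,h,o);print(n,np.round(w,4),np.round(pf(w),4))
```

```text
far [0.5165 0.0572 0.031 ] [0.0171 0.0183]
near [ 0.489  -0.0012  0.03  ] [-0.009  -0.0407]
scribe [0.4887 0.0403 0.012 ] [-0.0103  0.0007]
```

>>> step_arm(deltas=[[0.9, [0.0005, 0, 0.012], 0], [0.9, [0.0005, 0, 0.012], 0], [0.9, [0, 0, 0], 0], [0.9, [0, 0, 0], 0], [0.9, [0, 0, 0], 0]])

```text
t: 11.65
tool_pos: [0.4505, -0.026, 0.0797]
ee_rot: [-3.141, 0.036, 0.0]
ft_force: [-0.4, -0.4, -1.7]
opening: 0.0228
gripper_force: 69.8
```

>>> step_arm(deltas=[[0.9, [0, 0, 0.003], 0], [0.9, [0, 0, 0.002], 0], [0.9, [0, 0, 0], 0], [0.9, [0, 0, 0], 0]])

```text
t: 12.05
tool_pos: [0.4504, -0.0261, 0.0749]
ee_rot: [-3.141, 0.037, -0.0]
ft_force: [-0.6, -0.0, -1.7]
opening: 0.0232
gripper_force: 69.8
```

>>> step_arm(deltas=[[0.9, [0, 0, 0.001], 0], [0.9, [0, 0, 0], 0]])

```text
t: 12.25
tool_pos: [0.4504, -0.0262, 0.0739]
ee_rot: [-3.141, 0.037, -0.0]
ft_force: [0.6, -0.1, -1.2]
opening: 0.0232
gripper_force: 69.8
```

>>> step_arm(deltas=[[0.9, [0, 0, 0.0007], 0], [0.9, [0, 0, 0], 0]])

```text
t: 12.45
tool_pos: [0.4504, -0.0261, 0.0731]
ee_rot: [-3.141, 0.037, 0.0]
ft_force: [-0.2, 0.7, -1.2]
opening: 0.0231
gripper_force: 69.8
```

>>> step_arm(deltas=[[0.9, [0, 0, 0.0003], 0], [0.9, [0, 0, 0], 0]])

```text
t: 12.65
tool_pos: [0.4505, -0.0261, 0.0729]
ee_rot: [-3.141, 0.036, -0.0]
ft_force: [-0.3, -0.8, -0.6]
opening: 0.0233
gripper_force: 69.8
```

>>> step_arm(deltas=[[0.9, [0, 0, 0.0004], 0], [0.9, [0, 0, 0], 0]])

```text
t: 12.85
tool_pos: [0.4505, -0.0261, 0.0727]
ee_rot: [-3.141, 0.036, 0.0]
ft_force: [-0.2, 0.0, 1.1]
opening: 0.0233
gripper_force: 70.2
```

>>> step_arm(deltas=[[0.9, [0, 0, 0.0004], 0], [0.9, [0, 0, 0], 0]])

```text
t: 13.05
tool_pos: [0.4505, -0.0261, 0.0724]
ee_rot: [3.141, -0.036, -0.0]
ft_force: [-2.0, -0.4, 4.0]
opening: 0.0231
gripper_force: 70.5
```

>>> step_arm(deltas=[[0.9, [0, -0.005, -0.0001], 0], [0.9, [0, -0.005, -0.0003], 0]])

```text
t: 13.25
tool_pos: [0.4511, -0.0164, 0.0733]
ee_rot: [3.14, -0.036, 0.001]
ft_force: [-3.4, -1.6, 10.1]
opening: 0.023
gripper_force: 71.2
```

>>> step_arm(deltas=[[0.9, [0, -0.005, -0.0005], 0]])

```text
t: 13.35
tool_pos: [0.4514, -0.0114, 0.0741]
ee_rot: [3.14, -0.036, 0.001]
ft_force: [-2.7, -1.9, 9.5]
opening: 0.0234
gripper_force: 71.2
```

>>> step_arm(deltas=[[0.9, [0, -0.005, -0.001], 0]])

```text
t: 13.45
tool_pos: [0.4517, -0.0062, 0.075]
ee_rot: [3.141, -0.036, 0.002]
ft_force: [-1.6, -0.3, 6.9]
opening: 0.023
gripper_force: 71.0
```

>>> step_arm(deltas=[[0.9, [0, -0.005, -0.001], 0]])

```text
t: 13.55
tool_pos: [0.4519, -0.0011, 0.0759]
ee_rot: [3.141, -0.036, 0.003]
ft_force: [-1.4, 0.3, 4.9]
opening: 0.0232
gripper_force: 70.6
```

>>> step_arm(deltas=[[0.9, [0, -0.005, -0.0008], 0]])

```text
t: 13.65
tool_pos: [0.4522, 0.004, 0.0765]
ee_rot: [3.141, -0.036, 0.003]
ft_force: [-0.1, -1.1, 3.6]
opening: 0.0233
gripper_force: 70.5
```

>>> step_arm(deltas=[[0.9, [0, -0.005, -0.0004], 0]])

```text
t: 13.75
tool_pos: [0.4524, 0.0091, 0.0768]
ee_rot: [3.141, -0.036, 0.004]
ft_force: [0.7, -0.5, 4.9]
opening: 0.0231
gripper_force: 70.6
```

>>> step_arm(deltas=[[0.9, [0, -0.005, -0.0004], 0]])

```text
t: 13.85
tool_pos: [0.4527, 0.0141, 0.0772]
ee_rot: [3.141, -0.036, 0.004]
ft_force: [0.8, -0.5, 6.1]
opening: 0.0231
gripper_force: 70.6
```

>>> step_arm(deltas=[[0.9, [0, -0.005, -0.0004], 0]])

```text
t: 13.95
tool_pos: [0.4529, 0.0192, 0.0776]
ee_rot: [3.141, -0.037, 0.005]
ft_force: [1.5, -0.3, 4.2]
opening: 0.0231
gripper_force: 70.6
```

>>> step_arm(deltas=[[0.9, [0, -0.005, -0.0002], 0]])

```text
t: 14.05
tool_pos: [0.4531, 0.0242, 0.0777]
ee_rot: [3.141, -0.036, 0.005]
ft_force: [2.5, -0.8, 4.0]
opening: 0.0235
gripper_force: 70.6
```

>>> step_arm(deltas=[[0.9, [0, -0.005, 0], 0]])

```text
t: 14.15
tool_pos: [0.4534, 0.0292, 0.0778]
ee_rot: [3.141, -0.036, 0.006]
ft_force: [2.1, -0.6, 5.4]
opening: 0.0235
gripper_force: 70.7
```

>>> step_arm(deltas=[[0.9, [0, -0.005, 0.0002], 0]])

```text
t: 14.25
tool_pos: [0.4537, 0.0343, 0.0778]
ee_rot: [-3.141, 0.036, -0.006]
ft_force: [2.4, -0.3, 6.3]
opening: 0.023
gripper_force: 70.9
```

>>> step_arm(deltas=[[0.9, [0, -0.005, 0.0001], 0]])

```text
t: 14.35
tool_pos: [0.4539, 0.0393, 0.0777]
ee_rot: [-3.141, 0.036, -0.006]
ft_force: [2.5, -0.1, 6.2]
opening: 0.0227
gripper_force: 70.8
```

>>> step_arm(deltas=[[0.9, [0, -0.005, 0.0003], 0]])

```text
t: 14.45
tool_pos: [0.4542, 0.0443, 0.0775]
ee_rot: [-3.141, 0.036, -0.007]
ft_force: [3.1, -0.4, 7.4]
opening: 0.0231
gripper_force: 70.9
```

>>> step_arm(deltas=[[0.9, [0, -0.005, 0.0005], 0]])

```text
t: 14.55
tool_pos: [0.4545, 0.0494, 0.0772]
ee_rot: [-3.141, 0.036, -0.008]
ft_force: [2.4, 0.0, 7.9]
opening: 0.0229
gripper_force: 71.1
```

>>> step_arm(deltas=[[0.9, [0, -0.005, 0.0003], 0]])

```text
t: 14.65
tool_pos: [0.4548, 0.0544, 0.077]
ee_rot: [-3.141, 0.036, -0.008]
ft_force: [2.4, -1.1, 8.2]
opening: 0.0232
gripper_force: 71.0
```

>>> step_arm(deltas=[[0.9, [0, -0.005, 0.0005], 0]])

```text
t: 14.75
tool_pos: [0.455, 0.0595, 0.0766]
ee_rot: [-3.141, 0.036, -0.009]
ft_force: [3.7, 0.9, 8.4]
opening: 0.023
gripper_force: 71.1
```

>>> step_arm(deltas=[[0.9, [0, -0.005, 0.0006], 0]])

```text
t: 14.85
tool_pos: [0.4553, 0.0645, 0.0761]
ee_rot: [-3.141, 0.036, -0.009]
ft_force: [3.2, 0.4, 9.0]
opening: 0.0234
gripper_force: 71.1
```

>>> step_arm(deltas=[[0.9, [0, -0.005, 0.0004], 0]])

```text
t: 14.95
tool_pos: [0.4556, 0.0696, 0.0757]
ee_rot: [-3.141, 0.036, -0.01]
ft_force: [3.5, 0.4, 6.5]
opening: 0.0229
gripper_force: 71.0
```

>>> step_arm(deltas=[[0.9, [0, -0.005, 0.0005], 0]])

```text
t: 15.05
tool_pos: [0.4558, 0.0746, 0.0752]
ee_rot: [-3.141, 0.036, -0.01]
ft_force: [3.6, -0.2, 6.2]
opening: 0.0232
gripper_force: 70.9
```

>>> step_arm(deltas=[[0.9, [0, -0.005, 0.0005], 0]])

```text
t: 15.15
tool_pos: [0.456, 0.0796, 0.0746]
ee_rot: [-3.141, 0.036, -0.01]
ft_force: [4.3, 0.5, 7.0]
opening: 0.023
gripper_force: 70.8
```

>>> step_arm(deltas=[[0.9, [0, -0.005, 0.0005], 0]])

```text
t: 15.25
tool_pos: [0.4562, 0.0846, 0.074]
ee_rot: [-3.141, 0.036, -0.011]
ft_force: [4.4, 1.5, 4.6]
opening: 0.0232
gripper_force: 70.7
```

>>> step_arm(deltas=[[0.9, [0, -0.005, 0.0005], 0], [0.9, [0, -0.004, 0.0003], 0], [0.9, [0, 0, 0], 0]])

```text
t: 15.55
tool_pos: [0.4544, 0.0936, 0.0724]
ee_rot: [-3.141, 0.035, -0.004]
ft_force: [4.2, 1.2, 5.9]
opening: 0.0231
gripper_force: 70.7
```

>>> step_arm(deltas=[[0.9, [0, 0, -0.0005], 0], [0.9, [0, 0, -0.001], 0], [0.9, [0, 0, -0.01], 0], [0.9, [0, 0, -0.025], 0], [0.9, [0, 0, 0], 0], [0.9, [0, 0, 0], 0]])

```text
t: 16.15
tool_pos: [0.4517, 0.0926, 0.1079]
ee_rot: [3.141, -0.037, -0.004]
ft_force: [-0.7, 0.4, -1.9]
opening: 0.0233
gripper_force: 69.9
```

Run:
```python
from h import *
st();plan([(.4447,.29,.09,4.3)])
```

```text
t 16.15 p [0.4517 0.0926 0.1079] yaw -1.35 tilt z [-0.002 -0.    -1.   ] F [-0.7   0.43 -1.94] open 0.0233 q6 1.7
-> 0.445,0.290,0.090,4.3 n=5
[np.float64(-0.0023), np.float64(-0.0394), np.float64(0.0036)] -0.02
[np.float64(-0.0015), np.float64(-0.0395), np.float64(0.0036)] -0.02
[np.float64(-0.0008), np.float64(-0.0395), np.float64(0.0036)] -0.02
[np.float64(0.0), np.float64(-0.0395), np.float64(0.0036)] -0.02
[np.float64(0.0008), np.float64(-0.0395), np.float64(0.0036)] -0.02
```

>>> step_arm(deltas=[[0.9, [-0.001, -0.04, 0], 0], [0.9, [-0.001, -0.04, 0], 0], [0.9, [-0.001, -0.04, 0], 0], [0.9, [-0.001, -0.04, 0], 0], [0.9, [-0.001, -0.04, 0.02], 0], [0.9, [0, 0, 0.03], 0], [0.9, [0, 0, 0.02], 0], [0.9, [0, 0, 0], 0]])

```text
t: 16.95
tool_pos: [0.4476, 0.2906, 0.0335]
ee_rot: [3.135, -0.035, -0.017]
ft_force: [-0.9, -0.4, -2.7]
opening: 0.0233
gripper_force: 69.8
```

>>> step_arm(deltas=[[0.9, [0, 0, 0], 0], [0.9, [0, 0, 0], 0]])

```text
t: 17.15
tool_pos: [0.4533, 0.2928, 0.0391]
ee_rot: [-3.141, 0.037, -0.001]
ft_force: [-0.4, 1.0, -1.7]
opening: 0.0232
gripper_force: 69.8
```

Contact is expected at TCP z ≈ 0.0256, so I have about 13 mm left to lower.

>>> step_arm(deltas=[[0.9, [0, 0, 0.006], 0], [0.9, [0, 0, 0.004], 0], [0.9, [0, 0, 0.0015], 0], [0.9, [0, 0, 0.001], 0], [0.9, [0, 0, 0.0005], 0], [0.9, [0, 0, 0], 0], [0.9, [0, 0, 0], 0]])

```text
t: 17.85
tool_pos: [0.4528, 0.2928, 0.0257]
ee_rot: [3.141, -0.036, -0.0]
ft_force: [0.0, -1.5, 1.9]
opening: 0.023
gripper_force: 70.3
```

>>> step_arm(deltas=[[0, [0, 0, 0], 0], [0, [0, 0, 0], 0], [0, [0, 0, 0], 0], [0, [0, 0, 0], 0], [0, [0, 0, -0.02], 0], [0, [0, 0, -0.03], 0], [0, [0, 0, -0.03], 0], [0, [0, 0, -0.03], 0]])

```text
t: 18.65
tool_pos: [0.4526, 0.2928, 0.1364]
ee_rot: [3.141, -0.036, -0.0]
ft_force: [-0.0, 1.1, -0.0]
opening: 0.0854
gripper_force: 0.0
```

Run:
```python
from h import *
st();plan([(.41,.06,.22,-1.3)])
```

```text
t 18.65 p [0.4526 0.2928 0.1364] yaw -1.33 tilt z [-0. -0. -1.] F [-0.04  1.05 -0.03] open 0.0854 q6 2.09
-> 0.410,0.060,0.220,-1.3 n=6
[np.float64(-0.0062), np.float64(0.039), np.float64(-0.0139)] -0.0
[np.float64(-0.0062), np.float64(0.039), np.float64(-0.0139)] -0.0
[np.float64(-0.0062), np.float64(0.039), np.float64(-0.0139)] -0.0
[np.float64(-0.0062), np.float64(0.039), np.float64(-0.0139)] -0.0
[np.float64(-0.0062), np.float64(0.039), np.float64(-0.0139)] -0.0
[np.float64(-0.0062), np.float64(0.039), np.float64(-0.0139)] -0.0
```

>>> step_arm(deltas=[[0, [-0.006, 0.039, -0.014], 0], [0, [-0.006, 0.039, -0.014], 0], [0, [-0.006, 0.039, -0.014], 0], [0, [-0.006, 0.039, -0.014], 0], [0, [-0.006, 0.039, -0.014], 0], [0, [-0.006, 0.039, -0.014], 0], [0, [0, 0, 0], 0], [0, [0, 0, 0], 0]])

```text
t: 19.45
tool_pos: [0.4117, 0.0593, 0.22]
ee_rot: [-3.141, 0.041, -0.003]
ft_force: [-0.2, -0.4, 0.1]
opening: 0.0852
gripper_force: 0.0
```

```bash
python3 w.py w3
```

```text
t 19.45 p [0.4117 0.0593 0.22  ] yaw -1.48 tilt z [ 0.002  0.001 -1.   ] F [-0.17 -0.38  0.11] open 0.0852 q6 1.63
```

View pics/w3.png

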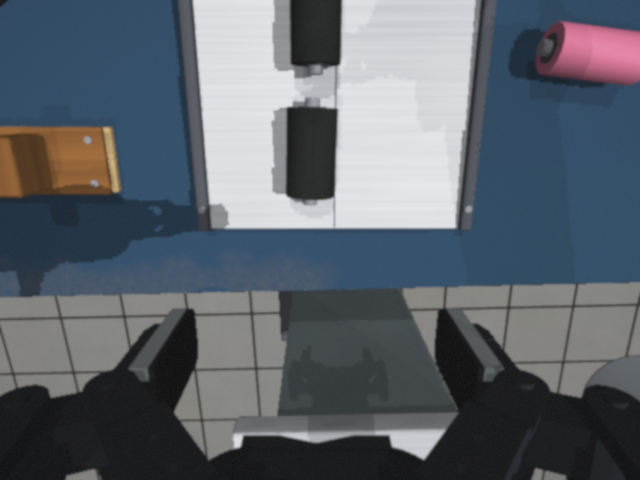

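Both rollers lie left of the scribed line (335). The near one's journals are at (313,101) and (310,202), the far one's at (316,70), and the board lies on the counter at the left.

Run:
```python
from h import *
f=np.load("w3.npz",allow_pickle=True);s={k:f[k] for k in f.files};o=s.pop("o").item()
a,b,c=[ray(s,uv,h,o) for uv,h in(((313,101),.03),((310,202),.03),((316,70),.031))]
print(np.round([a,b,(a+b)/2,c],4),np.degrees(np.arctan2(*(a-b)[[1,0]])))
P=cloud(s,o);Z=P[...,2]
m=np.zeros((480,640),bool);m[110:195,285:340]=1;m&=s["color"].max(2)<80
n=np.zeros((480,640),bool);n[0:62,288:345]=1;n&=s["color"].max(2)<80
for k in(m,n): k&=Z>.03;print(k.sum(),np.percentile(Z[k],[50,90,98]),P[k&(Z>np.percentile(Z[k],60))].mean(0))
x=((a+b)/2);plan([(x[0],x[1],.08,-1.3)])
```

```text
[[0.4934 0.0584 0.03  ]
 [0.4137 0.0632 0.03  ]
 [0.4536 0.0608 0.03  ]
 [0.5156 0.0554 0.031 ]] -3.4539841135962566
4096 [0.04511168 0.04692707 0.04770644] [0.45603583 0.06157981 0.04961536]
3066 [0.04720933 0.0496224  0.05046751] [0.53922736 0.05573907 0.05244144]
-> 0.454,0.061,0.080,-1.3 n=3
[np.float64(0.014), np.float64(-0.0006), np.float64(0.0465)] -0.001
[np.float64(0.014), np.float64(-0.0006), np.float64(0.0465)] -0.001
[np.float64(0.014), np.float64(-0.0006), np.float64(0.0465)] -0.001
```

>>> step_arm(deltas=[[0, [0.014, -0.0005, 0.045], 0.015], [0, [0.014, -0.0005, 0.045], 0.015], [0, [0.014, -0.0005, 0.045], 0], [0, [0, 0, 0], 0], [0, [0, 0, 0], 0], [0, [0, 0, 0], 0]], squeeze=40)

```text
t: 20.1
tool_pos: [0.4547, 0.0605, 0.0863]
ee_rot: [-3.14, 0.081, -0.005]
ft_force: [0.7, -0.9, 1.2]
opening: 0.0855
gripper_force: 0.0
```

Run:
```python
from h import *
st();plan([(.4536,.061,.0155,-3.2)])
```

```text
t 20.1 p [0.4547 0.0605 0.0863] yaw -2.97 tilt z [ 0.003  0.    -1.   ] F [ 0.67 -0.88  1.22] open 0.0855 q6 1.66
-> 0.454,0.061,0.015,-3.2 n=2
[np.float64(-0.0006), np.float64(-0.0002), np.float64(0.0354)] 0.002
[np.float64(-0.0006), np.float64(-0.0002), np.float64(0.0354)] 0.002
```

>>> step_arm(deltas=[[0, [0, 0, 0.025], 0], [0, [0, 0, 0.025], 0], [0, [0, 0, 0.015], 0], [0, [0, 0, 0.005], 0], [0, [0, 0, 0], 0], [0, [0, 0, 0], 0]])

```text
t: 20.7
tool_pos: [0.4554, 0.0599, 0.0166]
ee_rot: [-3.14, 0.083, -0.007]
ft_force: [0.0, 0.3, -0.4]
opening: 0.0855
gripper_force: 0.0
```

>>> step_arm(deltas=[[0.8, [0, 0, 0], 0], [0.8, [0, 0, 0], 0], [0.8, [0, 0, 0], 0], [0.8, [0, 0, 0], 0], [0.8, [0, 0, 0], 0], [0.8, [0, 0, 0], 0]])

```text
t: 21.3
tool_pos: [0.4539, 0.0598, 0.0152]
ee_rot: [-3.14, 0.084, -0.001]
ft_force: [-1.2, 0.5, 6.2]
opening: 0.0396
gripper_force: 39.7
```

>>> step_arm(deltas=[[0.8, [0, 0, -0.02], 0], [0.8, [0, 0, -0.03], 0], [0.8, [0, 0, -0.04], 0], [0.8, [0, 0, -0.03], 0], [0.8, [0, 0, 0], 0]])

```text
t: 21.8
tool_pos: [0.4573, 0.0598, 0.1388]
ee_rot: [-3.14, 0.084, -0.015]
ft_force: [1.9, -0.1, -1.4]
opening: 0.0392
gripper_force: 41.0
```

Run:
```python
from h import *
st();s=snap("top")
K=s["color"];P=cloud(s);Z=P[...,2];V,U=np.mgrid[:480,:640]
m=(U>465)&(U<540)&(V>245)&(V<325)&(Z>.027)&(Z<.05)
print(m.sum(),cv2.minAreaRect(P[m][:,:2].astype(np.float32)))
gr=m=(U>470)&(U<535)&(V>250)&(V<320)&(abs(Z-.006)<.004)&(cv2.cvtColor(K,cv2.COLOR_RGB2HSV)[...,1]<80)
print("floor",m.sum(),cv2.minAreaRect(P[m][:,:2].astype(np.float32)),np.median(Z[m]))
cv2.imwrite("pics/tray.png",cv2.resize(K[235:335,455:555,::-1],None,fx=5,fy=5))
```

```text
t 21.8 p [0.4573 0.0598 0.1388] yaw -3.05 tilt z [ 0.01  0.   -1.  ] F [ 1.87 -0.05 -1.43] open 0.0392 q6 1.66
397 ((0.4745854139328003, -0.3213900625705719), (0.13226334750652313, 0.14065493643283844), 86.27677154541016)
floor 1564 ((0.47688138484954834, -0.32842645049095154), (0.1470719873905182, 0.14650669693946838), 86.55956268310547) 0.005526983081522996
```

View pics/tray.png

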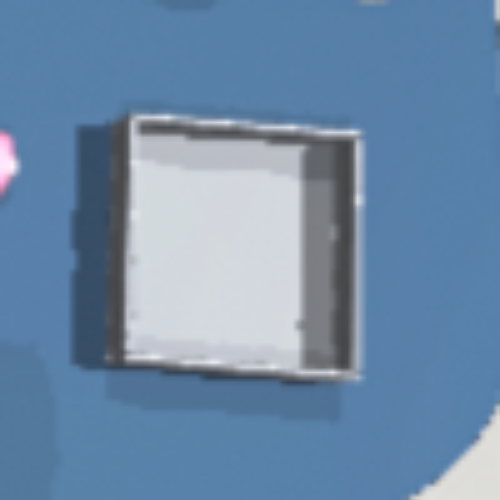

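The tray rim fills the crop from (130,113) to (360,380). That puts its centre at about (0.475, -0.320) with yaw -3.6°, and it is empty.

Run:
```python
from h import *
s=snap("top")
for uv in [(481,257.8),(527,261.4),(478,307.4),(526.5,310.6)]: print(np.round(ray(s,uv,.035),4))
plan([(.4746,-.3205,.13,-3.6)])
```

```text
[ 0.5461 -0.2635  0.035 ]
[ 0.5383 -0.3925  0.035 ]
[ 0.4061 -0.2498  0.035 ]
[ 0.4002 -0.3833  0.035 ]
-> 0.475,-0.321,0.130,-3.6 n=8
[np.float64(0.0052), np.float64(0.0473), np.float64(0.0006)] 0.001
[np.float64(0.0052), np.float64(0.0473), np.float64(0.0006)] 0.001
[np.float64(0.0053), np.float64(0.0473), np.float64(0.0006)] 0.001
[np.float64(0.0053), np.float64(0.0473), np.float64(0.0006)] 0.001
[np.float64(0.0054), np.float64(0.0473), np.float64(0.0006)] 0.001
[np.float64(0.0054), np.float64(0.0473), np.float64(0.0006)] 0.001
[np.float64(0.0055), np.float64(0.0473), np.float64(0.0006)] 0.001
[np.float64(0.0056), np.float64(0.0473), np.float64(0.0006)] 0.001
```

>>> step_arm(deltas=[[0.8, [0.005, 0.03, 0], 0.001], [0.8, [0.005, 0.047, 0], 0.001], [0.8, [0.005, 0.047, 0], 0.001], [0.8, [0.005, 0.047, 0], 0.001], [0.8, [0.005, 0.047, 0], 0.001], [0.8, [0.005, 0.047, 0], 0.001], [0.8, [0.005, 0.047, 0], 0.001], [0.8, [0.005, 0.047, 0], 0.001]])

```text
t: 22.7
tool_pos: [0.4709, -0.3017, 0.1314]
ee_rot: [-3.137, 0.097, 0.007]
ft_force: [0.8, 0.1, -1.7]
opening: 0.0393
gripper_force: 41.0
```

>>> step_arm(deltas=[[0.8, [0, 0.02, 0], 0.001], [0.8, [0, 0, 0], 0], [0.8, [0, 0, 0], 0], [0.8, [0, 0, 0], 0]])

```text
t: 23.1
tool_pos: [0.4708, -0.3187, 0.133]
ee_rot: [-3.137, 0.096, 0.004]
ft_force: [-0.2, 0.5, -1.7]
opening: 0.0387
gripper_force: 41.1
```

Run:
```python
from h import *
st();plan([(.4735,-.3215,.04,-3.6)])
```

```text
t 23.1 p [ 0.4708 -0.3187  0.133 ] yaw -3.5 tilt z [-0.003  0.003 -1.   ] F [-0.18  0.49 -1.67] open 0.0387 q6 0.96
-> 0.473,-0.322,0.040,-3.6 n=2
[np.float64(0.0014), np.float64(0.0013), np.float64(0.0465)] 0.001
[np.float64(0.0014), np.float64(0.0013), np.float64(0.0465)] 0.001
```

>>> step_arm(deltas=[[0.8, [0.0015, 0.0015, 0.03], 0], [0.8, [0.0015, 0.0015, 0.03], 0], [0.8, [0, 0, 0.03], 0], [0.8, [0, 0, 0.015], 0], [0.8, [0, 0, 0.01], 0], [0.8, [0, 0, 0], 0], [0.8, [0, 0, 0], 0]])

```text
t: 23.8
tool_pos: [0.4754, -0.3244, 0.0204]
ee_rot: [3.139, -0.097, 0.002]
ft_force: [0.3, 0.6, -0.6]
opening: 0.0392
gripper_force: 41.1
```

>>> step_arm(deltas=[[0.8, [0, 0, 0.005], 0], [0.8, [0, 0, 0.004], 0], [0.8, [0, 0, 0.002], 0], [0.8, [0, 0, 0], 0], [0.8, [0, 0, 0], 0]])

```text
t: 24.3
tool_pos: [0.4745, -0.3242, 0.0085]
ee_rot: [3.14, -0.098, -0.0]
ft_force: [-0.9, -0.3, -1.2]
opening: 0.0398
gripper_force: 41.1
```

>>> step_arm(deltas=[[0.8, [0, 0, 0.001], 0], [0.8, [0, 0, 0.001], 0], [0.8, [0, 0, 0], 0]])

```text
t: 24.6
tool_pos: [0.4747, -0.3243, 0.0073]
ee_rot: [3.14, -0.098, 0.0]
ft_force: [-2.2, 1.6, 4.7]
opening: 0.0395
gripper_force: 41.7
```

On the floor, so I'll release with a partial opening and retreat.

>>> step_arm(deltas=[[0.3, [0, 0, 0], 0], [0.3, [0, 0, 0], 0], [0.3, [0, 0, 0], 0], [0.3, [0, 0, 0], 0], [0.3, [0, 0, -0.01], 0], [0.3, [0, 0, -0.03], 0], [0.3, [0, 0, -0.04], 0], [0.3, [0, 0, -0.04], 0]])

```text
t: 25.4
tool_pos: [0.4741, -0.3238, 0.1278]
ee_rot: [-3.139, 0.098, 0.001]
ft_force: [0.5, -0.0, -0.3]
opening: 0.0598
gripper_force: 0.0
```

>>> step_arm(deltas=[[0.3, [-0.03, 0, -0.035], 0], [0.3, [-0.03, 0, -0.035], 0], [0.3, [-0.03, 0, -0.03], 0], [0.3, [0, 0, 0], 0], [0.3, [0, 0, 0], 0]])

```text
t: 25.9
tool_pos: [0.385, -0.3191, 0.228]
ee_rot: [3.138, -0.099, 0.005]
ft_force: [-0.7, 0.1, -0.4]
opening: 0.06
gripper_force: 0.0
```

Run:
```python
from w import *
o,s,P,hsv=wrist("w4");t=snap("top");np.savez("t5.npz",**t)
m=(hsv[...,2]<70)&(P[...,2]>.025)&(P[...,2]<.06)&(abs(P[...,0]-.475)<.06)&(abs(P[...,1]+.322)<.05)
print("tray roller",m.sum(),np.percentile(P[m][:,2],[50,95]),P[m].mean(0))
Pt=cloud(t);k=(t["color"].max(2)<70)&(abs(Pt[...,0]-.5)<.12)&(abs(Pt[...,1]-.04)<.12)&(Pt[...,2]>.03)&(Pt[...,2]<.07)
print("plate roller",k.sum(),Pt[k].mean(0))
a=s["color"][:300,:,::-1];b=cv2.resize(t["color"][220:330,240:560,::-1],(640,220));cv2.imwrite("pics/fin.png",np.vstack([a,b]))
```

```text
t 25.9 p [ 0.385  -0.3191  0.228 ] yaw -3.63 tilt z [ 0.003 -0.002 -1.   ] F [-0.72  0.07 -0.43] open 0.06 q6 0.85
tray roller 4526 [0.0370716 0.0392715] [ 0.47560029 -0.32509085  0.0358691 ]
plate roller 262 [0.5517304  0.05808221 0.04843652]
```

View pics/fin.png

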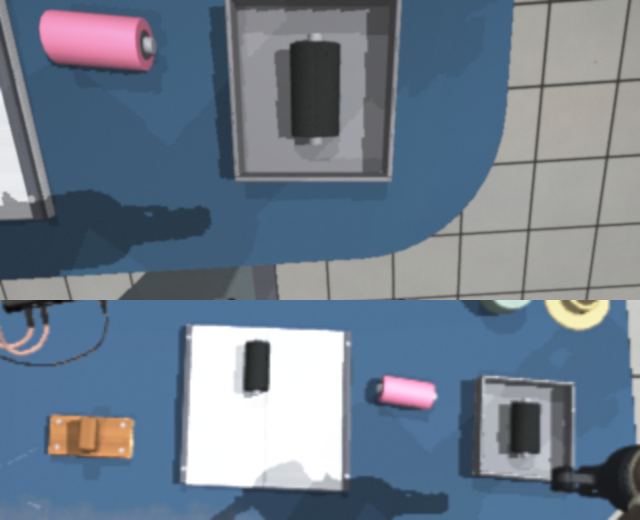

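The worn roller lies in the tray at (315,90), its top 39 mm up as expected. The round one is in the far half of the plate at (257,366), and the board lies flat at (90,437).

```bash
python3 -c "
from bench import arm;print(arm.hand_in())"
```

```text
the job is handed in; nothing more can be done
None
```

The job is handed in, with no verdict shown: both rollers were rolled under light board pressure, the near-lane roller rocked the board and now lies in the reject tray, the round one lies about 17 mm past the plate's middle line, and the board is flat on the counter.

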